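Prime the insole and draw the glue brush

ROBOT

A 7-joint arm with a two-finger parallel gripper is mounted at the origin on the work surface. World frame = base frame: x ahead of the robot, y to its left, z up, the work surface at z = 0. Lengths are in m, angles in rad, forces in N, time in s.
With the tool pointing down it reaches from about 0.4 to 0.85 m from the base axis. Payload 10.4 kg.
Tool frame: the origin (TCP) lies midway between the tips of the shut fingers; the grasp point (between the pads) lies 19 mm behind it (manip.tcp_to_grasp is the distance from the TCP to the grasp point, in m); z points along the fingers, y is the line along which they close (so a half turn about z gives the same grasp; the last joint's range is limited). The gripper opens to 85 mm and grips with 20 to 120 N. Pads are 22 mm wide; open, the fingers measure 114 mm over their backs; the gripper's body (76 mm by 85 mm) begins 54 mm behind the grasp point. The pads swing forward as they close: fully open they stand 13 mm farther back than shut.
Start: joints at [1.217, 0.332, -0.065, 1.46, 0.022, 1.35, -0.088], TCP at [0.203, -0.591, 0.231] pointing down, gripper open.
Joint ranges: [-2.6, 2.6], [-0.5, 2.12], [-1.47, 1.34], [0.16, 2.42], [-1.27, 4.41], [0.06, 2.06], [-2.6, 2.6]. Speed limits (rad/s): [2.22, 2.22, 2.79, 2.79, 3.14, 3.14, 3.14].

INTERFACE

Orientations are given as a unit quaternion [x, y, z, w].
In Python, from workcell import manip gives the robot as it stands.
- The arm moves only by the shell command python3 -m jog 'ROWS' [FORCE]. ROWS is a JSON object of lists of equal length, an entry for each row: "offset": the shift along the world's x, y, z in m, a list of three; "yaw": the turn about the world's z in degrees; "jaw": the closure, from 0 (fully open) to 1 (shut). A call has 1 to 20 rows; each row shifts and turns the commanded pose from where the row before left it; what a row does not reach is not made up. A row lasts 1/12 s, in which the tool goes at most 41.7 mm and 7.16 degrees, less where a joint would pass 70% of its speed; a pose out of reach is approached as far as the arm can. A call is refused whole if a number of a shift passes 0.0417 or a number of a turn 7.16, either way. A call with a gripper value outside its range is refused whole. The fingers move at their own pace and stop on an object; FORCE is the grip in N (left out, the last holds). Time passes only in rows, so rows that do not move let the fingers close. It gives the time, the measured TCP pose, the force, the opening and the grip force at its end, in the units of the state.
- manip.get_obs(): the state, without advancing time (a new reading comes with each control period).
- manip.camera(name): name is "side" or "top"; returns a dict with "frame" (400x640x3 uint8, red, green, blue), "camera_matrix" (3x3 intrinsics, pixels), "distortion" ([k1, k2, p1, p2, k3] as OpenCV has them; the pictures are not rectified), "eye" and "attitude" of the camera in the world. Camera axes: x right, y up, looking along -z (the intrinsics and any distortion apply to the point x, -y, -z); pixel columns grow to the right and rows downward; lengths in m; the calibration is good to about 2 mm. A picture is of the moment at which its call begins. There is no depth.
- manip.hand_in(): hands the job in; it is judged then, once.
Trained networks look in a picture, given as the dict that the camera call returned (one of the last four; its "shot" number tells which), for a name from the list of things; names that differ only in an ending like _2 or _b are one class to them, and where a whole thing is asked for, a point or a joint stands for the part that bears it (a point fixed in the world has none). Each returns a list of dicts, best first, with "score" (0 to 1); they miss things now and then, are a little off and sometimes report something else, mostly with a low value. They report only what shows in the picture. A call takes as long as a camera call. They do not tell look-alikes from the thing itself.
- manip.masks_of(picture, name): "region" (400x640 bool, what is visible of it).
- manip.tip_of(picture, name): "at" ([x, y, z] in m, in world coordinates, good to about 4 mm: a listed point, or the origin of a listed thing).
The state is a dict: "clock": time; "joint_pos": joint angles; "joint_velocities": joint speeds; "tau": joint torques, N m; "position": TCP position; "ee_rot": TCP orientation; "ft_force": force on the tool from outside, world axes, zero at the start; "torque": the same for the moment, N m; "grip_width": opening from 0.0 (shut) to 1.0 (fully open); "grasp_force": force on a finger pad.
Only numpy, scipy, OpenCV 4.12 (cv2) and the standard library are available. Lean on these libraries where they do the work, as an engineer would, in place of code of your own. Each camera call takes 0.05 s, during which the arm holds its last target. There are 200 camera calls.

TASK

Get the insole on the sloping rest ready for gluing: mist it with primer by pressing the spray bottle's cap fully down and letting it spring back. Then carry the glue pot's two nested lids together (only the black collar carries both) from the straight soaking can to the cone-shaped glue pot, lower them fully home and let go of the collar without dropping it. Now draw the brush lid alone up, leaving the collar seated, and finish while holding it upright and still over the pot, brush clear of the collar, with everything else on the bench left alone.

Things in the scene. Friction and masses are not known exactly. Their poses are not given: they have to be found in the camera images.
- mister_top (a point): top centre of the spray bottle's push cap (white, 28 mm across, 13 mm high; top 135 mm above the bench when up; moves with the cap). The white bottle, 48 mm across, is fixed in a clamp (post 81 mm high, 37 mm to this point's -x). The nozzle looks along this point's +y at the fixed rest and its brown insole: 50 to 200 mm from the cap's axis, up to 105 mm high. z up.
- mister (a joint): travel of the push cap in m: 0 up, grows as it is pressed straight down, 0.0075 fully down; a spring pushes it back up (about 1.5 N to start, about 5.5 N fully down). It sprays when pressed past 0.006.
- pot_mouth (a point): centre of the mouth of the glue pot, at the level of its rim, z up. Fixed grey cone-shaped pot, 90 mm high, 110 mm across at the foot, narrowing to a neck 58 mm across outside and 50 mm inside over its top 20 mm; hollow to the bottom.
- can: soaking can, where the lids stand at the start: fixed straight aluminium can 76 mm across and 105 mm high with a neck 58 mm across outside, 50 mm inside, over its top 17 mm; origin at the centre of its underside, z up. It and the pot may stand in each other's places.
- collar: inner lid: loose black knurled wiper collar, about 110 g. Flange 64 mm across, 16 mm thick, rests on the rim; spigot below it, 45 mm across, 15 mm long, end tapered, enters the mouth with 2.5 mm play all round; 34 mm hole through it. Origin on the axis in the flange's underside (the seat): home on the pot it lies at pot_mouth. z up.
- brushlid: outer lid with glue brush, loose, about 80 g, rests unfastened in the collar. Aluminium disc 54 mm across, 5 mm thick, on the collar's top; on it an upright round wooden handle 22 mm across, from z = 5 to 35 mm; below, a plug 28 mm across, 8 mm long and the brush, 18 mm across, down to z = -62 mm. Origin on the axis in the disc's underside, 16 mm above the collar's origin when nested.
- brush_tip (a point): tip of the brush, on the brush lid's axis 62 mm below its origin.
- tape: bystander: roll of paper tape lying flat, 90 mm across, 24 mm high; origin at the centre of its underside.
- sleeve: bystander: brown abrasive sleeve standing on end, 80 mm across, 100 mm high; origin at the centre of its underside.
- insole: bystander: loose cork insole lying flat, 262 x 90 x 8 mm along its x; origin at the centre of its underside.
- driver: bystander: screwdriver 190 mm long, under 35 mm thick, lying along its x; origin near its middle, on the bench.
- glasses: bystander: safety glasses standing on the bench, 136 mm wide (y), 130 mm deep (x), 44 mm high; origin under the middle.
- thinner: bystander: amber bottle with black cap, 56 mm across, 150 mm high; origin at the centre of its underside.
- caliper: bystander: steel caliper lying flat, 200 mm long along its x, 11 mm high; origin under the middle of its beam.
Mind the look-alikes: they are no part of the job. What is shaped like the brushlid but yellow is not meant. What is shaped like the collar but red is not meant.

How it is judged:
By the outcome, as a careful person would: the job done as asked, in the order asked, and still so for the second after the job is handed in, while the arm keeps its last pose, push and grip.
It also fails if it takes over 58 s, if anything falls off the work surface, if the arm or the gripper's body presses on something with over 40 N, if the wrist force passes 120 N, or if a joint passes its speed limit or range.

## Working session

There is one attempt and no reset: what is moved stays moved. The work goes in short steps, Python scripts to look and compute and a shell command to move; the robot and the scene stay as the last step left them, time stands still between calls to the robot, and variables do not carry over. Pictures are saved under pics/ and viewed, at most 10 in all, crops included, and the job is handed in when it is done.

```bash
mkdir -p pics; ls; cat > h.py <<'E'
from workcell import manip
import cv2, numpy as np
def save(p,n): cv2.imwrite('pics/'+n,cv2.cvtColor(p['frame'],cv2.COLOR_RGB2BGR))
def tips(p,names):
    for n in names:
        for d in manip.tip_of(p,n)[:3]:
            print(n,round(d['score'],2),np.round(d['at'],4), np.round(proj(p,d['at']),0))
def Rm(a):
    from scipy.spatial.transform import Rotation as R
    a=np.array(a); return a if a.shape==(3,3) else R.from_quat(a).as_matrix()
def proj(p,X):
    c=Rm(p['attitude']).T@(np.array(X)-p['eye']); c=np.array([c[0],-c[1],-c[2]])
    return cv2.projectPoints(c[None],np.zeros(3),np.zeros(3),np.array(p['camera_matrix']),np.array(p['distortion']))[0].ravel()
def ray(p,uv,z):
    q=cv2.undistortPoints(np.array([[uv]],float),np.array(p['camera_matrix']),np.array(p['distortion'])).ravel()
    d=Rm(p['attitude'])@np.array([q[0],-q[1],-1]); e=np.array(p['eye']); return e+d*(z-e[2])/d[2]
E
python3 - <<'E'
from h import *
N=["mister_top","pot_mouth","can","collar","brushlid","brush_tip","tape","sleeve","insole","driver","glasses","thinner","caliper"]
for c in("top","side"):
    p=manip.camera(c); save(p,c+'0.png'); print(c,np.round(p['eye'],3)); tips(p,N)
print(manip.get_obs())
E
```

```text
pics
top [ 0.45  -0.066  1.076]
mister_top 0.74 [0.4323 0.288  0.1362] [148. 246.]
pot_mouth 0.74 [ 0.7145 -0.0652  0.0012] [312. 130.]
pot_mouth 0.66 [0.5742 0.0406 0.0866] [266. 182.]
can 0.83 [ 0.5184 -0.2769  0.0034] [399. 206.]
collar 0.79 [ 0.5166 -0.2768  0.1068] [408. 204.]
collar 0.69 [ 0.5305 -0.4008  0.0178] [451. 200.]
brushlid 0.85 [ 0.5168 -0.277   0.1201] [409. 203.]
brushlid 0.63 [ 0.6424 -0.2713  0.0586] [399. 152.]
tape 0.79 [ 0.5879 -0.146   0.0012] [345. 179.]
sleeve 0.93 [ 0.7287 -0.3433 -0.0026] [422. 123.]
insole 0.87 [ 7.563e-01  1.770e-01 -6.000e-04] [215. 115.]
driver 0.72 [ 0.3779 -0.0764 -0.0025] [319. 265.]
glasses 0.74 [ 7.16e-01 -6.35e-02  7.00e-04] [311. 129.]
thinner 0.57 [ 7.473e-01 -1.975e-01 -2.000e-04] [364. 116.]
caliper 0.94 [ 0.3327 -0.2787  0.0012] [402. 282.]
caliper 0.62 [ 0.7318 -0.3424 -0.0014] [422. 121.]
side [0.155 0.8   0.632]
mister_top 0.59 [0.4304 0.2906 0.1356] [304. 278.]
mister_top 0.57 [ 0.3782 -0.0757 -0.0007] [383. 237.]
pot_mouth 0.9 [0.5699 0.043  0.0879] [298. 219.]
can 0.75 [ 0.5182 -0.2772  0.0058] [358. 193.]
can 0.64 [ 
[... 809 characters left out ...]
.4, 'joint_pos': array([ 1.21740519,  0.33219967, -0.06470929,  1.46008761,  0.02162452,
        1.34991212, -0.08845989]), 'joint_velocities': array([ 0.00073878,  0.00020261, -0.0010033 ,  0.00036375,  0.0002545 ,
       -0.00093397, -0.00026478]), 'tau': array([ 8.06828848e-04, -6.25228286e+01,  4.94263158e-02, -3.91825426e+01,
        1.64753641e-02,  1.80898267e-03, -2.36216192e-05]), 'position': array([ 0.20301676, -0.59113264,  0.23134369]), 'ee_rot': array([9.86348591e-01, 1.64670747e-01, 6.55630181e-06, 4.40472348e-05]), 'ft_force': array([0.94491457, 0.42193082, 0.6168612 ]), 'torque': array([0.03680312, 0.00288773, 0.04967713]), 'grasp_force': 0.0, 'grip_width': 0.998116936480533}
```

View pics/top0.png

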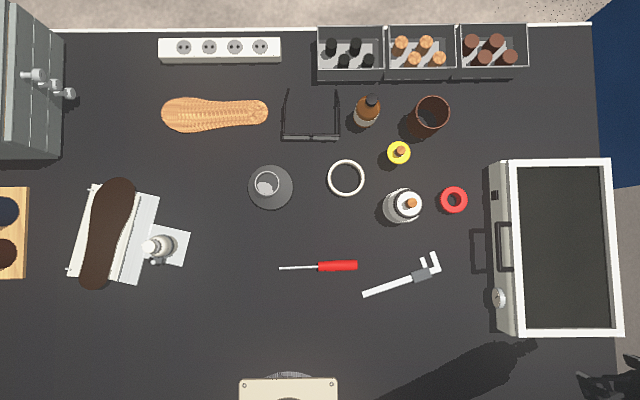

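View pics/side0.png

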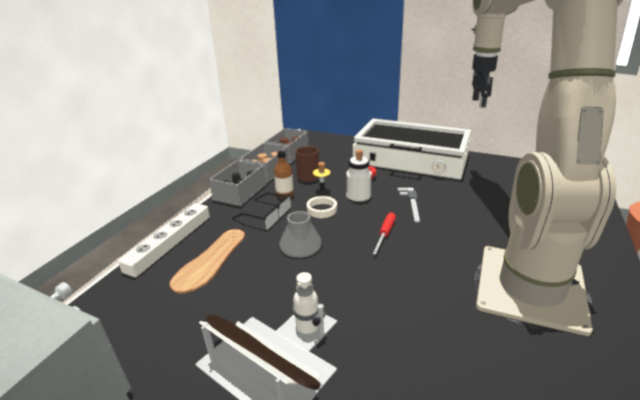

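```bash
python3 - <<'E'
import cv2,numpy as np
a=cv2.imread('pics/top0.png')[160:270,100:260]; b=cv2.imread('pics/top0.png')[140:250,340:500]
c=cv2.imread('pics/side0.png')[140:250,280:440];d=cv2.imread('pics/side0.png')[200:310,220:380]
r=lambda x:cv2.resize(x,(400,275),interpolation=cv2.INTER_CUBIC)
cv2.imwrite('pics/crop0.png',np.vstack([np.hstack([r(a),r(b)]),np.hstack([r(d),r(c)])]))
E
```

```text
(no output)
```

View pics/crop0.png

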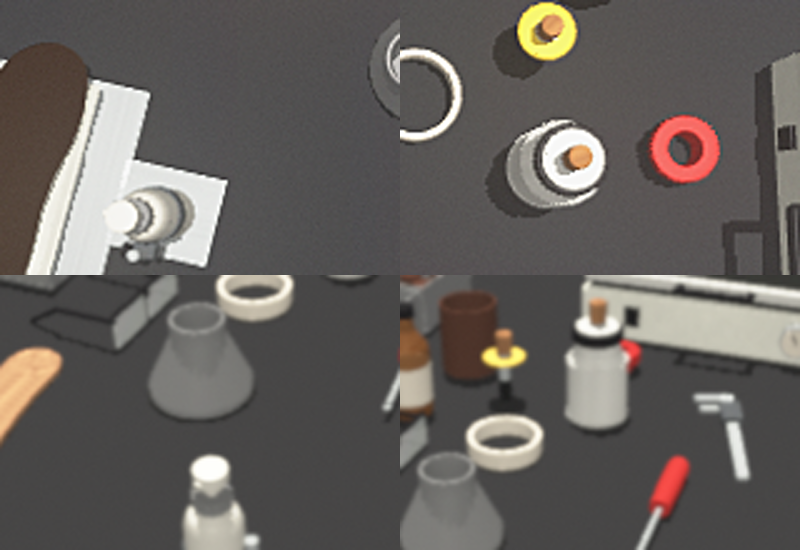

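Candidates: brush lids are aluminium at (409,203) on the can and yellow at (399,152); collars are black under (408,204) and red at (454,200). I choose the aluminium/black pair on the straight can at (403,206), and the crop confirms it. The cone pot is at (270,187) and the mister cap at (152,246). Moving to the mister first.

```bash
python3 -m jog '{"offset":[[0.027,0.027,0],[0.027,0.027,0],[0.027,0.027,0],[0.027,0.027,0],[0.027,0.027,0],[0.027,0.027,0],[0.027,0.027,0],[0.027,0.027,0],[0.027,0.027,0],[0,0.038,0],[0,0.038,0],[0,0.038,0],[0,0.038,0],[0,0.038,0],[0,0.038,0],[0,0.038,0],[0,0.038,0],[0,0.038,0],[0,0.038,0],[0,0.038,0]],"yaw":[0,0,0,0,0,0,0,0,0,0,0,0,0,0,0,0,0,0,0,0],"jaw":[1,1,1,1,1,1,1,1,1,1,1,1,1,1,1,1,1,1,1,1]}' 40
```

```text
clock: 3.07
position: [0.4457, 0.0717, 0.2317]
ee_rot: [0.986, 0.165, 0.0, 0.0]
ft_force: [1.9, -0.4, 0.1]
grip_width: -0.004
grasp_force: 0.0
```

```bash
cat > m.py <<'E'
from h import *
# fine fit: collect several readings, and mask silhouettes
import sys
acc={}
for k in range(3):
    for c in("top","side"):
        p=manip.camera(c)
        for n,z in (("mister_top",.135),("pot_mouth",.09),("collar",.105),("brushlid",.121),("can",0)):
            for d in manip.tip_of(p,n):
                ref=dict(mister_top=(.431,.289,.135),pot_mouth=(.572,.042,.088),collar=(.517,-.277,.106),brushlid=(.517,-.277,.121),can=(.518,-.277,0))[n]
                if np.linalg.norm(np.array(d['at'])-ref)<.03: acc.setdefault((n,c),[]).append(d['at'])
for k,v in acc.items(): print(k,len(v),np.round(np.median(v,0),4),np.round(np.std(v,0),4))
E
python3 m.py
```

```text
('pot_mouth', 'top') 3 [0.5719 0.0379 0.0874] [0.0007 0.0013 0.0009]
('collar', 'top') 3 [ 0.5172 -0.2785  0.1062] [0.0013 0.001  0.0014]
('can', 'top') 3 [ 0.5194 -0.2775  0.0011] [0.0007 0.0004 0.0012]
('mister_top', 'side') 3 [0.4311 0.2903 0.1367] [0.0027 0.0008 0.0004]
('pot_mouth', 'side') 2 [0.5706 0.0432 0.089 ] [0.001  0.0006 0.0016]
('collar', 'side') 3 [ 0.5177 -0.274   0.1063] [0.0008 0.0007 0.0008]
('brushlid', 'side') 4 [ 0.5192 -0.2768  0.1199] [0.0012 0.0005 0.0059]
('can', 'side') 3 [ 0.5176 -0.2769  0.0023] [0.0006 0.001  0.0013]
('brushlid', 'top') 2 [ 0.5155 -0.2768  0.1205] [0.0022 0.001  0.001 ]
```

```bash
python3 -m jog '{"offset":[[-0.0024,0.0362,0],[-0.0024,0.0362,0],[-0.0024,0.0362,0],[-0.0024,0.0362,-0.01],[-0.0024,0.0362,-0.02],[-0.0022,0.0363,-0.025],[0,0,-0.02],[0,0,-0.01],[0,0,0]],"yaw":[0,0,0,0,0,0,0,0,0],"jaw":[1,1,1,1,1,1,1,1,1]}' && python3 - <<'E'
from h import *
p=manip.camera("side"); save(p,'s1.png'); a=p['frame'][180:330,220:420]
t=manip.camera("top"); b=t['frame'][170:320,60:260]
cv2.imwrite('pics/c1.png',cv2.cvtColor(cv2.resize(np.hstack([a,b]),(800,300),interpolation=cv2.INTER_CUBIC),cv2.COLOR_RGB2BGR))
E
```

```text
clock: 5.62
position: [0.431, 0.2839, 0.1455]
ee_rot: [0.986, 0.165, -0.002, 0.001]
ft_force: [-0.0, -1.4, 0.8]
grip_width: -0.004
grasp_force: 0.0
```

View pics/c1.png

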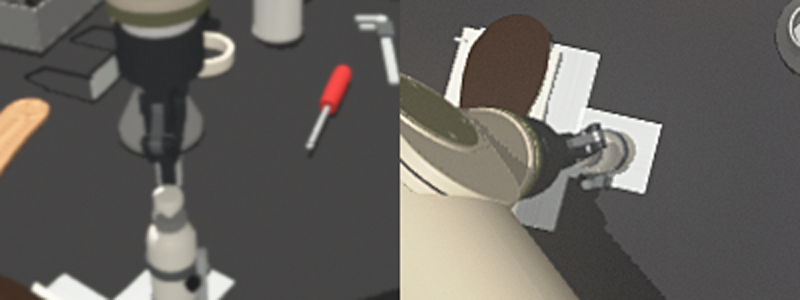

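Side crop: the fingertips (165,180) stand right above the cap (167,195). I nudge +5 mm in y and press.

```bash
python3 -m jog '{"offset":[[0,0.005,-0.004],[0,0,-0.004],[0,0,-0.003],[0,0,-0.003],[0,0,-0.003],[0,0,-0.002],[0,0,0]],"yaw":[0,0,0,0,0,0,0],"jaw":[1,1,1,1,1,1,1]}'
```

```text
clock: 6.3
position: [0.4323, 0.29, 0.1287]
ee_rot: [0.986, 0.164, 0.0, 0.0]
ft_force: [0.9, -1.1, 4.7]
grip_width: 0.002
grasp_force: 2.3
```

```bash
python3 -m jog '{"offset":[[0,0,-0.0015],[0,0,-0.001],[0,0,0],[0,0,0]],"yaw":[0,0,0,0],"jaw":[1,1,1,1]}'
```

```text
clock: 6.63
position: [0.4324, 0.29, 0.1275]
ee_rot: [0.986, 0.164, 0.0, 0.0]
ft_force: [-3.4, -4.7, 15.4]
grip_width: 0.001
grasp_force: 7.7
```

Cap at the bottom stop (15 N). Releasing it and going to the can with an open gripper.

```bash
python3 -m jog '{"offset":[[0,0,0.006],[0,0,0.014],[0,0,0.03],[0,0,0.038],[0.0057,-0.0378,0],[0.0057,-0.0378,0],[0.0057,-0.0378,0],[0.0057,-0.0378,0],[0.0057,-0.0378,0],[0.0057,-0.0378,0],[0.0057,-0.0378,0],[0.0057,-0.0378,0],[0.0057,-0.0378,0],[0.0057,-0.0378,0],[0.0057,-0.0378,0],[0.0057,-0.0378,0],[0.0057,-0.0378,0],[0.0057,-0.0378,0],[0.0057,-0.0378,0],[0,0,0]],"yaw":[0,0,0,0,0,0,0,0,0,0,0,0,0,0,0,0,0,0,0,0],"jaw":[1,1,1,1,0,0,0,0,0,0,0,0,0,0,0,0,0,0,0,0]}'; cat > fit.py <<'E'
# pot mouth / collar centre: contour-based check from the saved first pictures via rim outline of dark opening
from h import *
for c in("top","side"):
    p=manip.camera(c)
    g=cv2.cvtColor(p['frame'],cv2.COLOR_RGB2GRAY)
    for X,n in(((.571,.041),'pot'),):
        best=[]
        gr=cv2.GaussianBlur(g,(3,3),0).astype(float); gm=np.hypot(cv2.Sobel(gr,-1,1,0),cv2.Sobel(gr,-1,0,1))
        t=np.linspace(0,2*np.pi,90)
        for dx in np.arange(-.01,.0101,.001):
            for dy in np.arange(-.01,.0101,.001):
                s=0
                for r in(.025,.029):
                    uv=np.array([proj(p,[X[0]+dx+r*np.cos(a),X[1]+dy+r*np.sin(a),.09]) for a in t],np.float32)
                    s+=cv2.remap(gm.astype(np.float32),uv[None,:,0],uv[None,:,1],1).mean()
                best.append((s,X[0]+dx,X[1]+dy))
        best.sort(); print(c,n,np.round(best[-4:],4).tolist())
E
python3 fit.py
```

```text
clock: 8.3
position: [0.5157, -0.2854, 0.2129]
ee_rot: [0.987, 0.16, -0.001, 0.001]
ft_force: [-1.6, -0.8, -0.8]
grip_width: 1.002
grasp_force: 0.0
top pot [[365.2092, 0.57, 0.041], [370.0929, 0.571, 0.039], [381.6249, 0.57, 0.04], [384.2764, 0.571, 0.04]]
side pot [[212.4715, 0.576, 0.033], [212.7805, 0.576, 0.032], [213.1564, 0.577, 0.033], [213.3296, 0.577, 0.034]]
```

```bash
python3 - <<'E'
from h import *
p=manip.camera("side");a=p['frame'][100:250,260:460]
t=manip.camera("top"); b=t['frame'][130:280,300:500]
cv2.imwrite('pics/c2.png',cv2.cvtColor(cv2.resize(np.hstack([a,b]),(800,300),interpolation=cv2.INTER_CUBIC),cv2.COLOR_RGB2BGR))
tips(p,["mister_top","collar","brushlid"]);tips(t,["mister_top","collar","brushlid"]);print(manip.get_obs()['position'])
E
```

```text
mister_top 0.67 [0.4308 0.2901 0.1341] [304. 278.]
collar 0.57 [ 0.5187 -0.2781  0.1072] [359. 165.]
collar 0.57 [ 0.5312 -0.4049  0.0117] [367. 175.]
brushlid 0.7 [ 0.6403 -0.27    0.0623] [322. 173.]
brushlid 0.58 [ 0.5162 -0.2769  0.12  ] [359. 161.]
brushlid 0.27 [0.4302 0.2873 0.1373] [305. 276.]
mister_top 0.43 [0.4326 0.2902 0.1342] [148. 246.]
mister_top 0.2 [ 5.207e-01 -2.756e-01  1.000e-04] [398. 205.]
brushlid 0.72 [ 0.6479 -0.2722  0.0591] [400. 150.]
brushlid 0.58 [ 0.5163 -0.2768  0.1225] [409. 203.]
[ 0.51759292 -0.27616732  0.21448019]
```

View pics/c2.png

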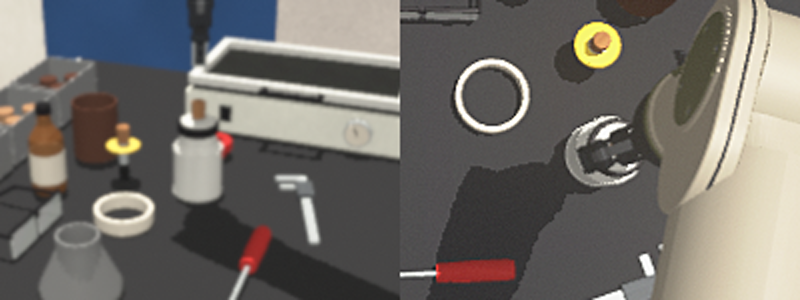

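Both views show the gripper centred over the lids (side 198,120), and the cap is back up. Descending around the collar.

```bash
python3 -m jog '{"offset":[[0,-0.001,-0.025],[0,0,-0.025],[0,0,-0.025],[0,0,-0.02],[0,0,-0.012],[0,0,-0.01],[0,0,-0.0095],[0,0,0],[0,0,0]],"yaw":[0,0,0,0,0,0,0,0,0],"jaw":[0,0,0,0,0,0,0,0,0]}'
```

```text
clock: 9.55
position: [0.5177, -0.2779, 0.0881]
ee_rot: [0.986, 0.165, 0.0, 0.0]
ft_force: [0.2, -0.6, 0.1]
grip_width: 1.005
grasp_force: 0.0
```

```bash
python3 -m jog '{"offset":[[0,0,0],[0,0,0],[0,0,0],[0,0,0],[0,0,0],[0,0,0],[0,0,0],[0,0,0]],"yaw":[0,0,0,0,0,0,0,0],"jaw":[0.2,0.25,0.3,0.4,0.5,0.5,0.5,0.5]}' 40; python3 - <<'E'
from h import *
p=manip.camera("side"); a=p['frame'][120:220,290:423]
cv2.imwrite('pics/c3.png',cv2.cvtColor(cv2.resize(a,(665,500),interpolation=cv2.INTER_CUBIC),cv2.COLOR_RGB2BGR))
E
```

```text
clock: 10.22
position: [0.5179, -0.2775, 0.0892]
ee_rot: [0.986, 0.165, 0.001, 0.0]
ft_force: [-3.4, 3.4, 7.6]
grip_width: 0.733
grasp_force: 42.5
```

View pics/c3.png

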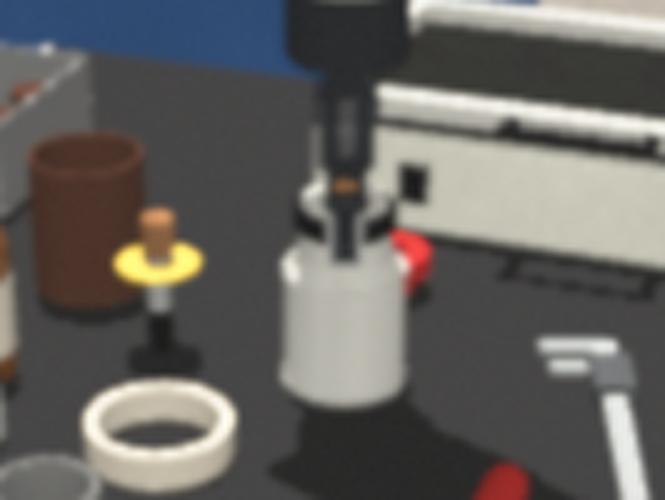

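Pads hold the black flange (side crop 345,225) at the right width. Lifting straight up.

```bash
python3 -m jog '{"offset":[[0,0,0.004],[0,0,0.008],[0,0,0.014],[0,0,0.018],[0,0,0.02],[0,0,0.02],[0,0,0.018],[0,0,0.012],[0,0,0.006],[0,0,0],[0,0,0]],"yaw":[0,0,0,0,0,0,0,0,0,0,0],"jaw":[0.5,0.5,0.5,0.5,0.5,0.5,0.5,0.5,0.5,0.5,0.5]}'; cat > m2.py <<'E'
from h import *
o=manip.get_obs(); print(np.round(o['position'],4),o['grip_width'],o['ft_force'])
T=np.array(o['position'])
for n in("collar","brushlid","brush_tip","pot_mouth"):
  for c in("top","side"):
    v=[]
    for k in range(3):
        p=manip.camera(c)
        for d in manip.tip_of(p,n):
            a=np.array(d['at'])
            if n=="pot_mouth" and np.linalg.norm(a-(.571,.041,.09))<.02: v.append(a)
            if n!="pot_mouth" and np.linalg.norm((a-T)[:2])<.03: v.append(a)
    if v: print(n,c,len(v),np.round(np.median(v,0),4))
E
python3 m2.py
```

```text
clock: 11.18
position: [0.5172, -0.2778, 0.2072]
ee_rot: [0.986, 0.165, -0.0, -0.0]
ft_force: [-0.4, -0.7, -1.7]
grip_width: 0.739
grasp_force: 44.4
[ 0.5172 -0.2778  0.2072] 0.7389757591189634 [-0.40227589 -0.65943999 -1.67304809]
collar top 4 [ 0.5183 -0.2788  0.2244]
collar side 3 [ 0.5202 -0.2784  0.2251]
brushlid top 3 [ 0.5149 -0.2771  0.2391]
brushlid side 5 [ 0.5177 -0.2767  0.237 ]
brush_tip side 3 [ 0.5175 -0.2775  0.178 ]
pot_mouth top 3 [0.5731 0.0391 0.089 ]
pot_mouth side 2 [0.5713 0.041  0.0864]
```

Both lids came up (1.7 N, both detected aligned). Carrying to the pot.

```bash
python3 -m jog '{"offset":[[0.002,0.012,0],[0.004,0.023,0],[0.005,0.029,0],[0.0055,0.032,0],[0.0055,0.032,0],[0.0055,0.032,0],[0.0055,0.032,0],[0.0055,0.032,0],[0.0055,0.032,0],[0.0055,0.032,0],[0.004,0.023,0],[0.0025,0.012,0],[0.001,0.004,0],[0,0,0],[0,0,0],[0,0,0]],"yaw":[0,0,0,0,0,0,0,0,0,0,0,0,0,0,0,0],"jaw":[0.5,0.5,0.5,0.5,0.5,0.5,0.5,0.5,0.5,0.5,0.5,0.5,0.5,0.5,0.5,0.5]}'; python3 m2.py; python3 - <<'E'
from h import *
p=manip.camera("side"); a=p['frame'][120:270,230:370]
t=manip.camera("top"); b=t['frame'][110:260,200:340]
cv2.imwrite('pics/c4.png',cv2.cvtColor(cv2.resize(np.hstack([a,b]),(800,429),interpolation=cv2.INTER_CUBIC),cv2.COLOR_RGB2BGR))
E
```

```text
clock: 14.92
position: [0.5745, 0.047, 0.2076]
ee_rot: [0.987, 0.163, -0.0, 0.0]
ft_force: [-0.5, 0.2, -2.7]
grip_width: 0.732
grasp_force: 44.4
[0.5745 0.047  0.2076] 0.7318920571262298 [-0.47247488  0.15045953 -2.74304178]
collar side 3 [0.5734 0.0478 0.226 ]
brushlid side 3 [0.5754 0.05   0.2408]
brush_tip side 4 [0.5743 0.0494 0.179 ]
pot_mouth top 2 [0.5726 0.0398 0.0853]
pot_mouth side 3 [0.572  0.0393 0.0889]
```

View pics/c4.png

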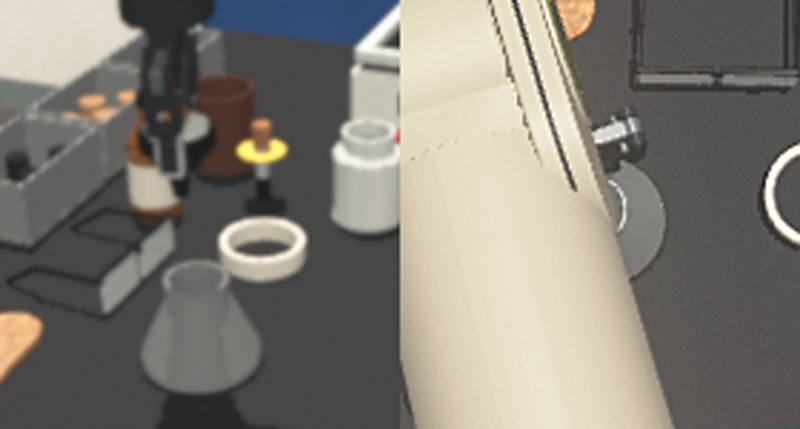

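```bash
python3 -m jog '{"offset":[[-0.0014,-0.0034,-0.005],[-0.0014,-0.0033,-0.015],[0,0,-0.018],[0,0,-0.018],[0,0,-0.018],[0,0,-0.018],[0,0,-0.013],[0,0,-0.006],[0,0,0],[0,0,0]],"yaw":[0,0,0,0,0,0,0,0,0,0],"jaw":[0.5,0.5,0.5,0.5,0.5,0.5,0.5,0.5,0.5,0.5]}'; python3 m2.py
```

```text
clock: 18.25
position: [0.5719, 0.0425, 0.0971]
ee_rot: [0.986, 0.165, 0.0, -0.0]
ft_force: [-0.1, 0.6, -2.4]
grip_width: 0.737
grasp_force: 44.4
[0.5719 0.0425 0.0971] 0.7372562566695876 [-0.11603589  0.62632013 -2.37756297]
collar side 4 [0.5731 0.0424 0.1152]
brushlid side 3 [0.5722 0.0432 0.13  ]
pot_mouth side 2 [0.5703 0.0428 0.0878]
```

```bash
python3 -m jog '{"offset":[[-0.0003,-0.0017,-0.002],[0,0,-0.003],[0,0,-0.003],[0,0,-0.003],[0,0,-0.003],[0,0,0],[0,0,0]],"yaw":[0,0,0,0,0,0,0],"jaw":[0.5,0.5,0.5,0.5,0.5,0.5,0.5]}'
```

```text
clock: 21.23
position: [0.5712, 0.0408, 0.0825]
ee_rot: [0.986, 0.165, -0.0, -0.0]
ft_force: [-0.0, -0.0, -2.1]
grip_width: 0.738
grasp_force: 44.4
```

```bash
python3 -m jog '{"offset":[[0,0,-0.003],[0,0,-0.003],[0,0,-0.0015],[0,0,-0.001],[0,0,0],[0,0,0]],"yaw":[0,0,0,0,0,0],"jaw":[0.5,0.5,0.5,0.5,0.5,0.5]}'
```

```text
clock: 21.73
position: [0.5713, 0.0407, 0.0744]
ee_rot: [0.986, 0.165, -0.0, 0.0]
ft_force: [-1.7, -1.1, 1.1]
grip_width: 0.733
grasp_force: 44.6
```

Near home, force starting to change. Push a little further.

```bash
python3 -m jog '{"offset":[[0,0,-0.001],[0,0,-0.0005],[0,0,0],[0,0,0]],"yaw":[0,0,0,0],"jaw":[0.5,0.5,0.5,0.5]}'
```

```text
clock: 22.07
position: [0.5713, 0.0408, 0.0742]
ee_rot: [0.986, 0.165, 0.0, 0.0]
ft_force: [-9.1, -1.8, 15.5]
grip_width: 0.735
grasp_force: 45.7
```

Seated (17 N, TCP at the predicted 0.074). Ease off and open.

```bash
python3 -m jog '{"offset":[[0,0,0.001],[0,0,0],[0,0,0],[0,0,0],[0,0,0],[0,0,0],[0,0,0],[0,0,0]],"yaw":[0,0,0,0,0,0,0,0],"jaw":[0.5,0.25,0.2,0.15,0.1,0.05,0,0]}' 20; python3 -m jog '{"offset":[[0,0,0.012],[0,0,0.02],[0,0,0.025],[0,0,0.025],[0,0,0.015],[0,0,0]],"yaw":[0,0,0,0,0,0],"jaw":[0,0,0,0,0,0]}'; python3 - <<'E'
from h import *
p=manip.camera("side"); a=p['frame'][150:270,230:370]
t=manip.camera("top"); b=t['frame'][130:250,200:340]
cv2.imwrite('pics/c5.png',cv2.cvtColor(cv2.resize(np.hstack([a,b]),(800,343),interpolation=cv2.INTER_CUBIC),cv2.COLOR_RGB2BGR))
tips(p,["collar","brushlid"]);tips(t,["collar","brushlid"])
E
```

```text
clock: 22.73
position: [0.5714, 0.0408, 0.0737]
ee_rot: [0.986, 0.165, 0.0, 0.0]
ft_force: [-0.8, 0.1, 0.0]
grip_width: 0.998
grasp_force: 0.0
clock: 23.23
position: [0.5732, 0.0413, 0.1754]
ee_rot: [0.986, 0.165, 0.003, 0.0]
ft_force: [-0.1, 0.7, 0.8]
grip_width: 0.998
grasp_force: 0.0
collar 0.75 [0.5727 0.0399 0.0935] [298. 216.]
collar 0.43 [ 0.5314 -0.4045  0.0106] [367. 175.]
brushlid 0.55 [0.5747 0.042  0.1054] [296. 212.]
brushlid 0.51 [ 0.6425 -0.2725  0.0632] [322. 172.]
brushlid 0.28 [0.4295 0.2895 0.1364] [305. 277.]
collar 0.95 [ 0.5303 -0.4019  0.0197] [452. 200.]
```

View pics/c5.png

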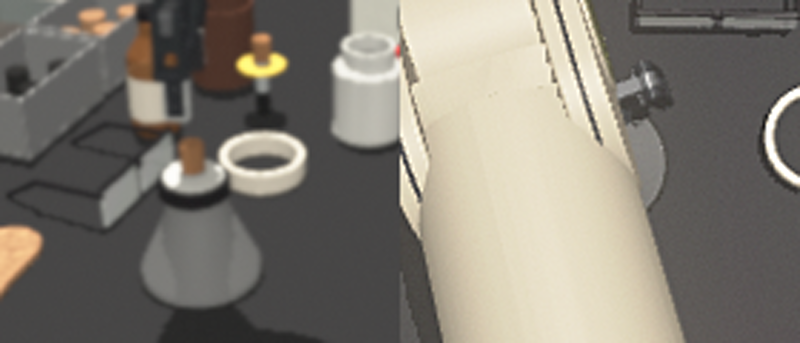

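The collar is level on the pot with the lid nested (side crop 195,185). Now down to the handle (195,155).

```bash
python3 -m jog '{"offset":[[-0.001,0,-0.015],[0,0,-0.018],[0,0,-0.015],[0,0,-0.009],[0,0,-0.004],[0,0,0],[0,0,0]],"yaw":[0,0,0,0,0,0,0],"jaw":[0,0,0,0,0,0,0]}'; python3 -m jog '{"offset":[[0,0,0],[0,0,0],[0,0,0],[0,0,0],[0,0,0],[0,0,0],[0,0,0],[0,0,0],[0,0,0],[0,0,0],[0,0,0]],"yaw":[0,0,0,0,0,0,0,0,0,0,0],"jaw":[0.3,0.4,0.5,0.6,0.65,0.7,0.75,0.8,0.9,0.9,0.9]}' 30
```

```text
clock: 24.12
position: [0.5706, 0.0409, 0.1101]
ee_rot: [0.986, 0.165, 0.0, -0.0]
ft_force: [-0.7, 0.5, 1.4]
grip_width: 1.003
grasp_force: 0.0
clock: 25.03
position: [0.5714, 0.041, 0.1113]
ee_rot: [0.986, 0.165, 0.001, 0.0]
ft_force: [-1.0, 0.4, 9.1]
grip_width: 0.245
grasp_force: 29.9
```

```bash
python3 -m jog '{"offset":[[0,0,0.002],[0,0,0.004],[0,0,0.006],[0,0,0.008],[0,0,0.01],[0,0,0.012],[0,0,0.012],[0,0,0.012],[0,0,0.012],[0,0,0.01],[0,0,0.008],[0,0,0.004],[0,0,0],[0,0,0],[0,0,0]],"yaw":[0,0,0,0,0,0,0,0,0,0,0,0,0,0,0],"jaw":[0.9,0.9,0.9,0.9,0.9,0.9,0.9,0.9,0.9,0.9,0.9,0.9,0.9,0.9,0.9]}'; python3 - <<'E'
from h import *
p=manip.camera("side"); a=p['frame'][110:270,220:380]
t=manip.camera("top"); b=t['frame'][110:270,200:360]
cv2.imwrite('pics/c6.png',cv2.cvtColor(cv2.resize(np.hstack([a,b]),(800,400),interpolation=cv2.INTER_CUBIC),cv2.COLOR_RGB2BGR))
tips(p,["collar","brushlid","brush_tip","mister_top"])
E
```

```text
clock: 26.28
position: [0.57, 0.0406, 0.2091]
ee_rot: [0.986, 0.165, -0.001, -0.0]
ft_force: [0.2, 1.0, -2.0]
grip_width: 0.247
grasp_force: 29.6
collar 0.89 [0.5733 0.0421 0.0919] [297. 217.]
collar 0.36 [ 0.5307 -0.4025  0.01  ] [367. 175.]
brushlid 0.73 [0.573  0.0405 0.2059] [294. 176.]
brushlid 0.55 [ 0.6409 -0.2711  0.0647] [322. 172.]
brush_tip 0.71 [0.5682 0.0396 0.1409] [298. 200.]
brush_tip 0.53 [ 0.587  -0.1445 -0.0036] [322. 212.]
brush_tip 0.46 [ 0.6408 -0.2664  0.0022] [322. 189.]
mister_top 0.54 [0.4298 0.2879 0.1368] [305. 276.]
mister_top 0.54 [ 0.5875 -0.1487 -0.0022] [323. 211.]
mister_top 0.25 [0.7556 0.1719 0.0012] [214. 258.]
```

View pics/c6.png

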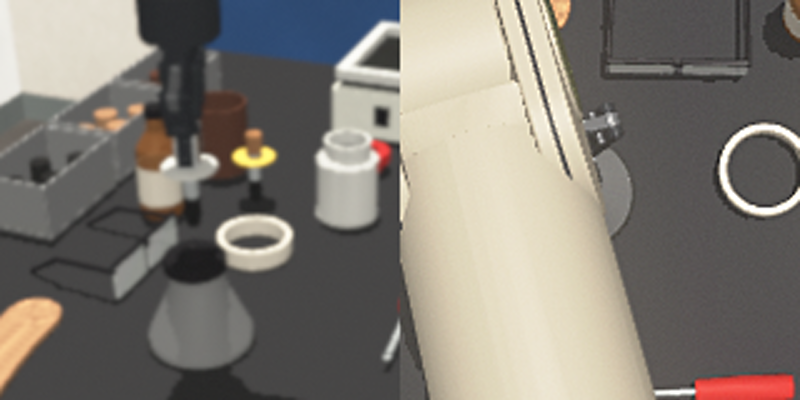

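The side crop shows the brush lid held (188,163), its tip (194,225) above the empty collar (197,258). One check of uprightness and stillness.

```bash
python3 -m jog '{"offset":[[0,0,0],[0,0,0],[0,0,0],[0,0,0],[0,0,0],[0,0,0]],"yaw":[0,0,0,0,0,0],"jaw":[0.9,0.9,0.9,0.9,0.9,0.9]}'; python3 - <<'E'
from h import *
L=[];T=[]
for k in range(5):
    p=manip.camera("side")
    for n,l in(("brushlid",L),("brush_tip",T)):
        for d in manip.tip_of(p,n):
            if np.linalg.norm(np.array(d['at'][:2])-(.571,.041))<.03: l.append(d['at'])
l=np.mean(L,0);t=np.mean(T,0);print(len(L),len(T),np.round(l,4),np.round(t,4),np.round(proj(p,l),1),np.round(proj(p,t),1),'vertical:',np.round(proj(p,l-[0,0,.062]),1))
o=manip.get_obs();print(o['position'],o['ft_force'],np.abs(o['joint_velocities']).max(),o['clock'])
E
```

```text
clock: 27.08
position: [0.5703, 0.0407, 0.2098]
ee_rot: [0.986, 0.165, 0.0, 0.0]
ft_force: [0.6, -0.9, -1.1]
grip_width: 0.249
grasp_force: 29.6
6 6 [0.572  0.0406 0.1933] [0.5697 0.0409 0.154 ] [295.2 181.1] [297.  195.5] vertical: [296.8 203.2]
[0.57034552 0.04075221 0.20974288] [-0.04119698 -0.16359635 -1.02907368] 0.001777751216727171 27.8333
```

```bash
python3 -c "
from workcell import manip
print(manip.hand_in())"
```

```text
the job is handed in; nothing more can be done
None
```

The job is handed in, with no verdict returned: the mister cap was pressed to its stop and sprang back, both lids were seated on the cone pot and the collar let go, and the brush lid is held upright and still over the pot, its tip about 36 mm above the collar.

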